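# Set the bench magnifier over the rubber mould

## Task

Swing the arm of the bench magnifier round by its upright black knob until the lens stands centred above the brown rubber mould lying on the bench, ready to inspect the mould, and leave the arm there. Do not shift the mould.

Things in the scene. Friction and masses are not known exactly. Their poses are not given: they have to be found in the camera images.
- magnifier: Fixed bench magnifier: grey foot 120 mm across, 16 mm steel post, level swing arm on top. Origin: centre of the foot's underside, on the vertical hinge axis; z up. The arm swings 1.8 rad to either side of the stand's -x axis, against friction of 0.2 N m (2 N at the knob), no spring, and stays where released. Bar 20 mm wide, top at z 180 mm; save the knob, no part is above 190 mm.
- magnifier_lens (a point): Centre of the round lens at the end of the swing arm, 200 mm from the hinge axis, 175 mm above the table. Clear glass in a white ring 110 mm across outside and 14 mm high (168 to 182 mm above the table). It moves with the arm on a level circle round the post.
- magnifier_knob (a point): Grip point of the upright black round knob on the arm bar, on the line from hinge axis to lens, 120 mm from the axis. Knob 18 mm in diameter with a 26 mm collar 7 mm high at its bottom, from 180 to 228 mm above the table; this point is on its axis at 211 mm. It may turn between the fingers as the arm swings.
- mould: Brown rubber mould, a flat block 50 x 77 x 22 mm lying loose on the bench, long side along its y; origin: centre of its underside. It lies about 200 mm from the post (within 15 mm), so the lens can be swung above it. A dark hinged case and a roll of tape, which are not wanted, lie on the same circle.
Not all that is in view belongs to the job. Leave any pink or turquoise look-alike of the mould alone.

How it is judged (in metres and radians):
At the end, for the whole second after the job is handed in: The centre of the lens stands within 25 mm, seen from above, of the centre of the mould, and the mould is within 15 mm of where it lay (horizontal distance between magnifier_lens and mould below 0.025 m and distance of mould from where it was at the start of the episode below 0.015 m); the robot touches nothing.
It fails at once if the mould is shifted more than 15 mm from where it lay (distance of mould from where it was at the start of the episode above 0.015 m).
It also fails if it takes over 40 s, if anything falls off the work surface, if the arm or the gripper's body presses on something with over 40 N, if the wrist force passes 120 N, or if a joint passes its speed limit or range.

## Robot

A 6-joint arm with a two-finger parallel gripper is mounted at the origin on the work surface; the furniture and walls round the work are solid. World frame = base frame: x ahead of the robot, y to its left, z up, the work surface at z = 0. Lengths are in mm, angles in rad, forces in N, time in s.
With the tool pointing down it reaches from about 275 to 1000 mm from the base axis. Payload 8.4 kg.
Tool frame: the origin (TCP) lies midway between the tips of the shut fingers; the grasp point (between the pads) lies 19 mm behind it; z points along the fingers, y is the line along which they close (so a half turn about z gives the same grasp; the last joint's range is limited). The gripper opens to 85 mm and grips with 20 to 120 N. Pads are 22 mm wide; open, the fingers measure 114 mm over their backs; the gripper's body (76 mm by 85 mm) begins 54 mm behind the grasp point. The pads swing forward as they close: fully open they stand 13 mm farther back than shut.
Start: joints at [1.18, 0.353, 1.633, -0, 1.155, -0.002], TCP at [236.923, 578.356, 231.281] pointing down, gripper open.
Joint ranges: [-2.63, 2.63], [-0.92, 2.1], [0.06, 2.66], [-1.3, 4.44], [0, 2.69], [-3.02, 3.02]. Speed limits (rad/s): [2.22, 2.22, 2.79, 3.14, 3.14, 3.14].

## Interface

Orientations are given as [roll, pitch, yaw] about the fixed x, y, z axes, in that order (R = Rz(yaw) Ry(pitch) Rx(roll)).
In Python, from rig import r, imaging gives the robot as it stands. The module is installed in compiled form; this text tells all that it offers.
- The arm moves only by the tool arm_command, never from a script. Its argument "deltas" is a list of rows, each an object of numbers: "hand": the finger opening in mm, from 0 to 85.4; "tx", "ty", "tz": the shift along the tool's x, y, z in mm; "wx", "wy", "wz": the turn, a rotation vector about the tool's x, y, z in rad. A call has 1 to 8 rows; each row shifts and turns the commanded pose from where the row before left it, along the tool's axes as they then stand; what a row does not reach is not made up. A row lasts 1/8 s, in which the tool goes at most 62.5 mm and 10.7 degrees, less where a joint would pass 70% of its speed; a pose out of reach is approached as far as the arm can. A call with a gripper value outside its range is refused whole. The fingers move at their own pace and stop on an object; "squeeze" is the grip in N (left out, the last holds). Time passes only in rows, so rows that do not move let the fingers close. It gives the time, the measured TCP pose, the force, the opening and the grip force at its end, in the units of the state.
- r.sense(): the state, without advancing time (a new reading comes with each control period).
- imaging.grab_frame(name): name is "side" or "top"; returns a dict with "image" (400x640x3 uint8, red, green, blue), "mtx" (3x3 intrinsics, pixels), "world_to_cam" (4x4, takes a point from world to camera coordinates). Camera axes: x right, y up, looking along -z (the intrinsics and any distortion apply to the point x, -y, -z); pixel columns grow to the right and rows downward; lengths in mm; the calibration is good to about 2 mm. A picture is of the moment at which its call begins. There is no depth.
- r.sign_off(): hands the job in; it is judged then, once.
The state is a dict: "clock": time; "qpos": joint angles; "qvel": joint speeds; "joint_efforts": joint torques, N m; "eef_pos": TCP position; "tcp_rot": TCP orientation; "contact_force": force on the tool from outside, world axes, zero at the start; "wrist_torque": the same for the moment, N m; "opening": opening from 0.0 (shut) to 1.0 (fully open); "grasp_force": force on a finger pad.
Only numpy, scipy, OpenCV 4.12 (cv2) and the standard library are available. Lean on these libraries where they do the work, as an engineer would, in place of code of your own. Each camera call takes 0.05 s, during which the arm holds its last target. There are 200 camera calls.

## Working session

There is one attempt and no reset: what is moved stays moved. The work goes in short steps, Python scripts to look and compute and a tool call to move; the robot and the scene stay as the last step left them, time stands still between calls to the robot, and variables do not carry over. Pictures are saved under pics/ and viewed, at most 10 in all, crops included, and the job is handed in when it is done.

Besides the shell and the picture viewer there is one more tool, called after "Emit:" as name([rows], argument=value, ...), one row to a line, values as JSON. arm_command: Moves the arm, as the interface text tells. Its arguments: {"type":"object","properties":{"deltas":{"type":"array"},"squeeze":{"type":"number"}},"required":["deltas"]}

```bash
mkdir -p pics
cat > h.py <<'E'
import numpy as np, cv2
from rig import r, imaging
def ray(f,u,v,z):
    K=f["mtx"];T=np.array(f["world_to_cam"]);R=T[:3,:3];t=T[:3,3]
    d=np.linalg.inv(K)@np.array([u,v,1.]);d=R.T@np.array([d[0],-d[1],-d[2]]);c=-R.T@t
    return c+d*(z-c[2])/d[2]
def proj(f,p):
    T=np.array(f["world_to_cam"]);q=T[:3,:3]@np.array(p,float)+T[:3,3]
    q=f["mtx"]@np.array([q[0],-q[1],-q[2]]);return q[:2]/q[2]
E
python3 - <<'E'
from h import *
for n in("top","side"):
    f=imaging.grab_frame(n);print(list(f.keys()),f["mtx"],np.round(f["world_to_cam"],3))
    np.save(f"{n}.npy",f,allow_pickle=True)
    cv2.imwrite(f"pics/{n}0.png",f["image"][:,:,::-1])
print(r.sense())
E
```

```text
['image', 'mtx', 'world_to_cam'] [[473.17500126   0.         318.05747645]
 [  0.         473.17500126 197.84004356]
 [  0.           0.           1.        ]] [[-7.000000e-03 -1.000000e+00  1.900000e-02 -4.011000e+01]
 [ 9.870000e-01 -4.000000e-03  1.610000e-01 -5.325310e+02]
 [-1.610000e-01  2.000000e-02  9.870000e-01 -1.228656e+03]
 [ 0.000000e+00  0.000000e+00  0.000000e+00  1.000000e+00]]
['image', 'mtx', 'world_to_cam'] [[408.70351647   0.         319.54336246]
 [  0.         408.70351647 198.5255783 ]
 [  0.           0.           1.        ]] [[ 8.20000e-01 -5.72000e-01 -9.00000e-03 -4.44384e+02]
 [ 3.39000e-01  4.74000e-01  8.13000e-01 -2.75194e+02]
 [-4.61000e-01 -6.69000e-01  5.83000e-01 -8.83074e+02]
 [ 0.00000e+00  0.00000e+00  0.00000e+00  1.00000e+00]]
{'clock': 0.1, 'qpos': array([ 1.17960344e+00,  3.53581400e-01,  1.63407353e+00,  9.21699565e-06,
        1.15516589e+00, -2.39378241e-03]), 'qvel': array([-0.0003524 , -0.00152175, -0.00068313, -0.00017598,  0.00245271,
       -0.00135313]), 'joint_efforts': array([ 1.07047916e-03, -6.06354976e+01, -3.42817104e+01,  2.29544585e-04,
        3.84654137e-03,  3.44567707e-05]), 'eef_pos': array([236.75540241, 577.96359131, 230.6292816 ]), 'tcp_rot': array([-3.14036451e+00, -1.13676281e-05,  2.75278982e+00]), 'contact_force': array([-0.81864531, -0.79914103, -0.16188032]), 'wrist_torque': array([0.00218906, 0.02618382, 0.02202402]), 'grasp_force': 0.0, 'opening': 1.000964619701517}
```

View pics/top0.png

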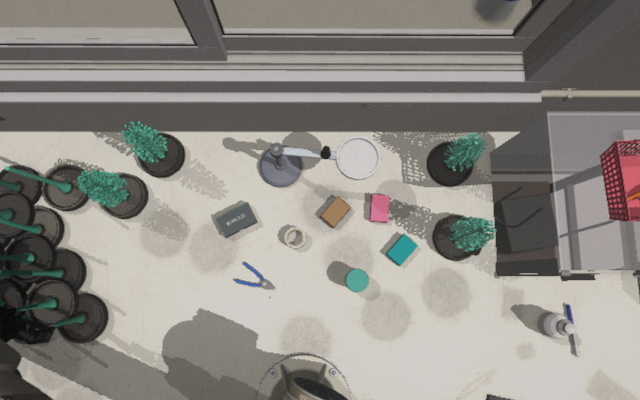

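View pics/side0.png

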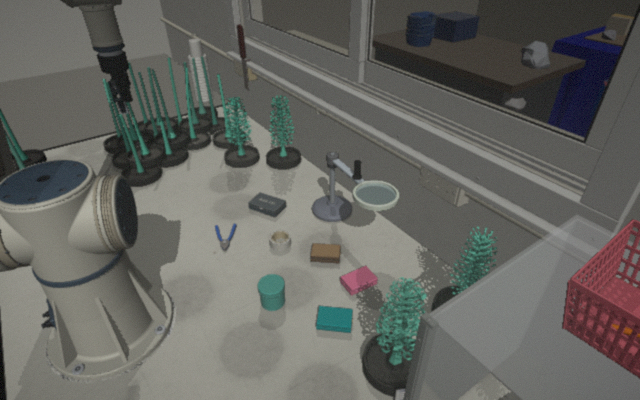

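The top view shows the foot at about (281,167), the lens at (357,158), the knob at (326,153) and the brown mould at (335,212). The side view has the mould at (325,253) and the knob at (358,170). I'll enlarge both.

Run:
```python
from h import *
t=np.load("top.npy",allow_pickle=True).item();s=np.load("side.npy",allow_pickle=True).item()
a=cv2.resize(t["image"][120:245,240:400],None,fx=5,fy=4.8,interpolation=2)
a=cv2.resize(t["image"][130:240,250:400],None,fx=5,fy=5,interpolation=2)
b=cv2.resize(s["image"][140:280,290:420],None,fx=4,fy=4,interpolation=2)
cv2.imwrite("pics/t1.png",a[:,:,::-1]);cv2.imwrite("pics/s1.png",b[:,:,::-1])
for n,u,v,z in(("foot",281,167,8),("lens",357,158,182),("knob",326,153,228),("mould",335,212,22)):print(n,ray(t,u,v,z))
print("mould side",ray(s,325,250,22))
```

```text
foot [625.71435643  58.88724211   8.        ]
lens [ 607.38329337 -135.68806909  182.        ]
knob [608.00681253 -58.69211435 228.        ]
mould [496.54363177 -89.47549239  22.        ]
mould side [496.88540231 -89.07965729  22.        ]
```

View pics/t1.png

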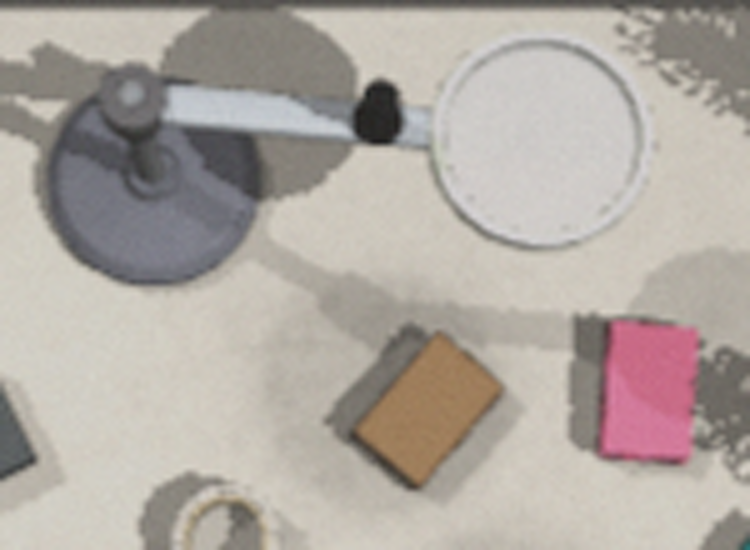

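View pics/s1.png

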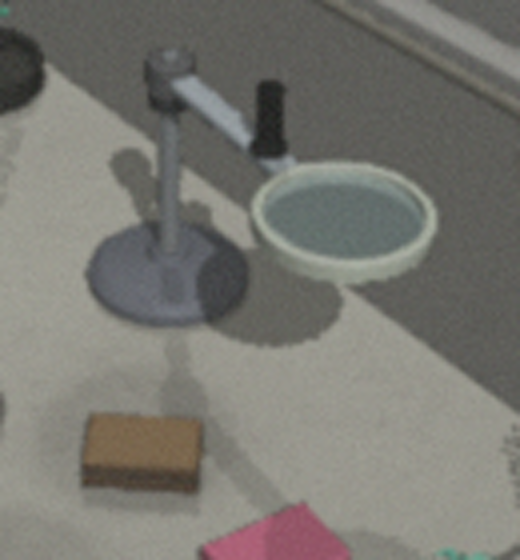

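The crops give the following full-image positions in the top view: foot centre (281.2,166.2), hub top (276.4,148.6), lens (358.2,158), knob top (326.2,149), mould top centre (335.7,211.9). The side crop shows the knob top at (357.5,161.5).

Run:
```python
from h import *
t=np.load("top.npy",allow_pickle=True).item();s=np.load("side.npy",allow_pickle=True).item()
P={}
for n,f,u,v,z in(("foot",t,281,166,10),("hub",t,276.4,148.6,190),("lens",t,358,157.8,180),("knob",t,326,149,228),("mould",t,335.5,211.7,22),
 ("footS",s,332,208,10),("hubS",s,332.5,153.5,190),("lensS",s,376,194.5,180),("knobS",s,357.5,161.5,228)):
    P[n]=ray(f,u,v,z)[:2];print(n,P[n].round(1))
c=[ray(t,250+x/5,130+y/5,22)[:2] for x,y in((438,332),(503,387),(418,487),(355,432))]
print([np.linalg.norm(c[i]-c[i-1]).round(1) for i in range(4)])
for o in ("foot","hub","footS"):
  o=P[o]
  for k in("lens","lensS","knob","knobS","mould"):
    d=P[k]-o;print(k,np.hypot(*d).round(1),np.arctan2(d[1],d[0]).round(3),end="; ")
  print()
```

```text
foot [628.1  58.8]
hub [629.2  59.4]
lens [ 608.4 -138.3]
knob [617.6 -58.8]
mould [497.4 -90.8]
footS [626.1  56.4]
hubS [629.   60.9]
lensS [ 606.6 -142.3]
knobS [614.6 -60.5]
[np.float64(71.6), np.float64(46.5), np.float64(72.1), np.float64(45.4)]
lens 198.1 -1.671; lensS 202.2 -1.677; knob 118.0 -1.66; knobS 120.0 -1.684; mould 198.7 -2.289; 
lens 198.9 -1.675; lensS 203.0 -1.682; knob 118.8 -1.668; knobS 120.8 -1.692; mould 199.9 -2.291; 
lens 195.6 -1.661; lensS 199.6 -1.668; knob 115.5 -1.644; knobS 117.4 -1.669; mould 195.6 -2.289;
```

Emit:
arm_command([
  {"tz": -50, "hand": 60},
  {"tz": -50},
  {"tz": -50},
  {"tz": -30, "wz": 0.177},
  {"wz": 0.177},
  {"wz": 0.177},
  {"wz": 0.177},
  {"wz": 0.177},
])

```text
schema error: expected keys hand, tx, ty, tz, wx, wy, wz
```

Emit:
arm_command([
  {"wz": 0.177},
  {"wz": 0.177},
  {"wz": 0.177},
  {"wz": 0.177},
  {"tx": -27, "ty": 37.6},
  {"tx": -27, "ty": 37.6},
  {"tx": -27, "ty": 37.6},
  {"tx": -27, "ty": 37.6},
])

```text
schema error: expected keys hand, tx, ty, tz, wx, wy, wz
```

Emit:
arm_command([
  {"tx": -27, "ty": 37.6},
  {"tx": -27, "ty": 37.6},
  {"tx": -27, "ty": 37.6},
  {"tx": -27, "ty": 37.6},
  {"tx": -27, "ty": 37.6},
  {"tx": -27, "ty": 37.6},
  {"tx": -27, "ty": 37.6},
  {"tx": -27, "ty": 37.6},
])

```text
schema error: expected keys hand, tx, ty, tz, wx, wy, wz
```

Emit:
arm_command([
  {"tx": -27, "ty": 37.6},
  {"tx": -27, "ty": 37.6},
  {"tx": -27, "ty": 37.6},
  {"tx": -20, "ty": 30},
  {},
  {},
])

```text
schema error: expected keys hand, tx, ty, tz, wx, wy, wz
```

All seven keys are needed in each row.

Emit:
arm_command([
  {"hand": 60, "tx": 0, "ty": 0, "tz": -50, "wx": 0, "wy": 0, "wz": 0},
  {"hand": 60, "tx": 0, "ty": 0, "tz": -50, "wx": 0, "wy": 0, "wz": 0},
  {"hand": 60, "tx": 0, "ty": 0, "tz": -50, "wx": 0, "wy": 0, "wz": 0},
  {"hand": 60, "tx": 0, "ty": 0, "tz": -30, "wx": 0, "wy": 0, "wz": 0.177},
  {"hand": 60, "tx": 0, "ty": 0, "tz": 0, "wx": 0, "wy": 0, "wz": 0.177},
  {"hand": 60, "tx": 0, "ty": 0, "tz": 0, "wx": 0, "wy": 0, "wz": 0.177},
  {"hand": 60, "tx": 0, "ty": 0, "tz": 0, "wx": 0, "wy": 0, "wz": 0.177},
  {"hand": 60, "tx": 0, "ty": 0, "tz": 0, "wx": 0, "wy": 0, "wz": 0.177},
])

```text
clock: 1.1
eef_pos: [236.8, 578.2, 410.8]
tcp_rot: [-3.141, 0.001, 1.862]
contact_force: [-0.7, -0.3, 0.0]
opening: 0.7
grasp_force: 0.0
```

Emit:
arm_command([
  {"hand": 60, "tx": 0, "ty": 0, "tz": 0, "wx": 0, "wy": 0, "wz": 0.177},
  {"hand": 60, "tx": 0, "ty": 0, "tz": 0, "wx": 0, "wy": 0, "wz": 0.177},
  {"hand": 60, "tx": 0, "ty": 0, "tz": 0, "wx": 0, "wy": 0, "wz": 0.177},
  {"hand": 60, "tx": 0, "ty": 0, "tz": 0, "wx": 0, "wy": 0, "wz": 0.177},
  {"hand": 60, "tx": -27, "ty": 37.6, "tz": 0, "wx": 0, "wy": 0, "wz": 0},
  {"hand": 60, "tx": -27, "ty": 37.6, "tz": 0, "wx": 0, "wy": 0, "wz": 0},
  {"hand": 60, "tx": -27, "ty": 37.6, "tz": 0, "wx": 0, "wy": 0, "wz": 0},
  {"hand": 60, "tx": -27, "ty": 37.6, "tz": 0, "wx": 0, "wy": 0, "wz": 0},
])

```text
clock: 2.1
eef_pos: [332.1, 417.8, 410.9]
tcp_rot: [-3.142, 0.001, 1.16]
contact_force: [0.1, -0.6, 0.5]
opening: 0.703
grasp_force: 0.0
```

Emit:
arm_command([
  {"hand": 60, "tx": -27, "ty": 37.6, "tz": 0, "wx": 0, "wy": 0, "wz": 0},
  {"hand": 60, "tx": -27, "ty": 37.6, "tz": 0, "wx": 0, "wy": 0, "wz": 0},
  {"hand": 60, "tx": -27, "ty": 37.6, "tz": 0, "wx": 0, "wy": 0, "wz": 0},
  {"hand": 60, "tx": -27, "ty": 37.6, "tz": 0, "wx": 0, "wy": 0, "wz": 0},
  {"hand": 60, "tx": -27, "ty": 37.6, "tz": 0, "wx": 0, "wy": 0, "wz": 0},
  {"hand": 60, "tx": -27, "ty": 37.6, "tz": 0, "wx": 0, "wy": 0, "wz": 0},
  {"hand": 60, "tx": -27, "ty": 37.6, "tz": 0, "wx": 0, "wy": 0, "wz": 0},
  {"hand": 60, "tx": 0, "ty": 0, "tz": 0, "wx": 0, "wy": 0, "wz": 0},
])

```text
clock: 3.1
eef_pos: [498.3, 138.5, 410.7]
tcp_rot: [-3.141, 0.001, 1.156]
contact_force: [-0.6, 0.6, 0.5]
opening: 0.701
grasp_force: 0.0
```

Emit:
arm_command([
  {"hand": 60, "tx": -27, "ty": 37.5, "tz": 0, "wx": 0, "wy": 0, "wz": 0},
  {"hand": 60, "tx": -27, "ty": 37.5, "tz": 0, "wx": 0, "wy": 0, "wz": 0},
  {"hand": 60, "tx": -27, "ty": 37.5, "tz": 0, "wx": 0, "wy": 0, "wz": 0},
  {"hand": 60, "tx": -27, "ty": 37.5, "tz": 30, "wx": 0, "wy": 0, "wz": 0},
  {"hand": 60, "tx": -26.5, "ty": 37.5, "tz": 50, "wx": 0, "wy": 0, "wz": 0},
  {"hand": 60, "tx": 0, "ty": 0, "tz": 50, "wx": 0, "wy": 0, "wz": 0},
  {"hand": 60, "tx": 0, "ty": 0, "tz": 20, "wx": 0, "wy": 0, "wz": 0},
  {"hand": 60, "tx": 0, "ty": 0, "tz": 0, "wx": 0, "wy": 0, "wz": 0},
])

```text
clock: 4.1
eef_pos: [612.4, -53.3, 263.3]
tcp_rot: [-3.138, 0.001, 1.16]
contact_force: [-0.3, -0.5, 0.4]
opening: 0.705
grasp_force: 0.0
```

Run:
```python
from h import *
f=imaging.grab_frame("side");p=r.sense()["eef_pos"];print(p,proj(f,p),proj(f,[616,-60,228]))
g=imaging.grab_frame("top");print(proj(g,p))
b=cv2.resize(f["image"][60:210,280:440],None,fx=4,fy=4,interpolation=2)
cv2.imwrite("pics/s2.png",b[:,:,::-1])
```

```text
[613.44774161 -53.4664419  265.02390732] [355.9814275  147.00544266] [357.83845289 161.24660963]
[324.24713356 146.48027623]
```

View pics/s2.png

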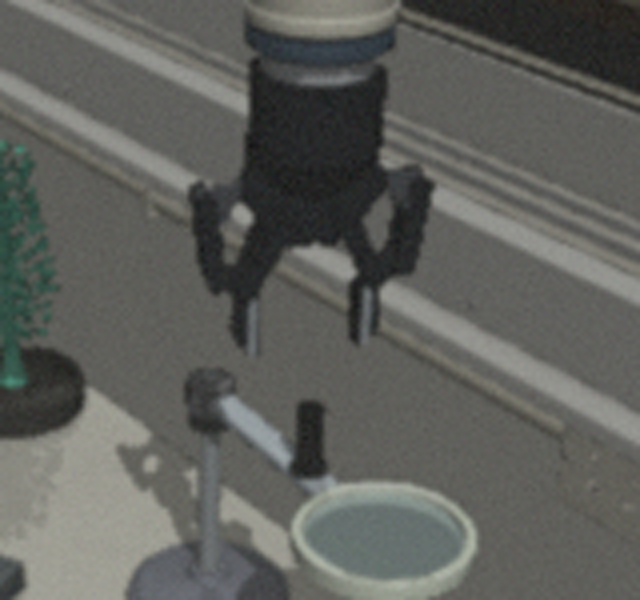

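The side crop shows the fingertips straddling the knob, with the gap centre at crop x≈308 and the knob at 311. I'll correct, descend 71 mm and grip.

Emit:
arm_command([
  {"hand": 60, "tx": -5, "ty": 5, "tz": 0, "wx": 0, "wy": 0, "wz": 0},
  {"hand": 60, "tx": 0, "ty": 0, "tz": 25, "wx": 0, "wy": 0, "wz": 0},
  {"hand": 60, "tx": 0, "ty": 0, "tz": 25, "wx": 0, "wy": 0, "wz": 0},
  {"hand": 60, "tx": 0, "ty": 0, "tz": 20, "wx": 0, "wy": 0, "wz": 0},
  {"hand": 60, "tx": 0, "ty": 0, "tz": 0, "wx": 0, "wy": 0, "wz": 0},
  {"hand": 60, "tx": 0, "ty": 0, "tz": 0, "wx": 0, "wy": 0, "wz": 0},
])

```text
clock: 4.95
eef_pos: [617.2, -61.0, 196.7]
tcp_rot: [3.14, -0.001, 1.16]
contact_force: [1.1, -1.0, -0.0]
opening: 0.703
grasp_force: 0.0
```

Emit:
arm_command([
  {"hand": 10, "tx": 0, "ty": 0, "tz": 0, "wx": 0, "wy": 0, "wz": 0},
  {"hand": 10, "tx": 0, "ty": 0, "tz": 0, "wx": 0, "wy": 0, "wz": 0},
  {"hand": 10, "tx": 0, "ty": 0, "tz": 0, "wx": 0, "wy": 0, "wz": 0},
  {"hand": 10, "tx": 0, "ty": 0, "tz": 0, "wx": 0, "wy": 0, "wz": 0},
  {"hand": 10, "tx": 0, "ty": 0, "tz": 0, "wx": 0, "wy": 0, "wz": 0},
  {"hand": 10, "tx": 0, "ty": 0, "tz": 0, "wx": 0, "wy": 0, "wz": 0},
], squeeze=30)

```text
clock: 5.7
eef_pos: [616.7, -61.0, 196.0]
tcp_rot: [3.14, -0.0, 1.16]
contact_force: [-0.5, 0.1, 6.7]
opening: 0.198
grasp_force: 29.5
```

Emit:
arm_command([
  {"hand": 10, "tx": -1.7, "ty": -5.9, "tz": 0, "wx": 0, "wy": 0, "wz": 0.051},
  {"hand": 10, "tx": -1.7, "ty": -5.9, "tz": 0, "wx": 0, "wy": 0, "wz": 0.051},
  {"hand": 10, "tx": -1.7, "ty": -5.9, "tz": 0, "wx": 0, "wy": 0, "wz": 0.051},
  {"hand": 10, "tx": -1.7, "ty": -5.9, "tz": 0, "wx": 0, "wy": 0, "wz": 0.051},
  {"hand": 10, "tx": -1.7, "ty": -5.9, "tz": 0, "wx": 0, "wy": 0, "wz": 0.051},
  {"hand": 10, "tx": -1.7, "ty": -5.9, "tz": 0, "wx": 0, "wy": 0, "wz": 0.051},
  {"hand": 10, "tx": 0, "ty": 0, "tz": 0, "wx": 0, "wy": 0, "wz": 0},
  {"hand": 10, "tx": 0, "ty": 0, "tz": 0, "wx": 0, "wy": 0, "wz": 0},
])

```text
clock: 6.7
eef_pos: [580.8, -51.4, 196.0]
tcp_rot: [3.141, -0.0, 0.854]
contact_force: [-2.5, -0.7, 8.1]
opening: 0.199
grasp_force: 30.0
```

Emit:
arm_command([
  {"hand": 10, "tx": -1.7, "ty": -5.9, "tz": 0, "wx": 0, "wy": 0, "wz": 0.051},
  {"hand": 10, "tx": -1.7, "ty": -5.9, "tz": 0, "wx": 0, "wy": 0, "wz": 0.051},
  {"hand": 10, "tx": -1.7, "ty": -5.9, "tz": 0, "wx": 0, "wy": 0, "wz": 0.051},
  {"hand": 10, "tx": -1.7, "ty": -5.9, "tz": 0, "wx": 0, "wy": 0, "wz": 0.051},
  {"hand": 10, "tx": -1.7, "ty": -5.9, "tz": 0, "wx": 0, "wy": 0, "wz": 0.051},
  {"hand": 10, "tx": -1.7, "ty": -5.9, "tz": 0, "wx": 0, "wy": 0, "wz": 0.051},
  {"hand": 10, "tx": 0, "ty": 0, "tz": 0, "wx": 0, "wy": 0, "wz": 0},
  {"hand": 10, "tx": 0, "ty": 0, "tz": 0, "wx": 0, "wy": 0, "wz": 0},
])

```text
clock: 7.7
eef_pos: [549.4, -31.8, 196.0]
tcp_rot: [-3.141, 0.0, 0.548]
contact_force: [-4.8, 0.3, 8.7]
opening: 0.193
grasp_force: 30.2
```

The knob is at its target. Release, then rise.

Emit:
arm_command([
  {"hand": 60, "tx": 0, "ty": 0, "tz": 0, "wx": 0, "wy": 0, "wz": 0},
  {"hand": 60, "tx": 0, "ty": 0, "tz": 0, "wx": 0, "wy": 0, "wz": 0},
  {"hand": 60, "tx": 0, "ty": 0, "tz": 0, "wx": 0, "wy": 0, "wz": 0},
  {"hand": 60, "tx": 0, "ty": 0, "tz": 0, "wx": 0, "wy": 0, "wz": 0},
  {"hand": 60, "tx": 0, "ty": 0, "tz": -25, "wx": 0, "wy": 0, "wz": 0},
  {"hand": 60, "tx": 0, "ty": 0, "tz": -50, "wx": 0, "wy": 0, "wz": 0},
  {"hand": 60, "tx": 0, "ty": 0, "tz": -50, "wx": 0, "wy": 0, "wz": 0},
  {"hand": 60, "tx": 0, "ty": 0, "tz": 0, "wx": 0, "wy": 0, "wz": 0},
])

```text
clock: 8.7
eef_pos: [551.9, -32.0, 324.5]
tcp_rot: [3.137, -0.006, 0.548]
contact_force: [-0.1, 0.2, -0.9]
opening: 0.704
grasp_force: 0.0
```

Emit:
arm_command([
  {"hand": 60, "tx": 40, "ty": 45, "tz": 0, "wx": 0, "wy": 0, "wz": 0},
  {"hand": 60, "tx": 40, "ty": -45, "tz": 0, "wx": 0, "wy": 0, "wz": 0},
  {"hand": 60, "tx": 0, "ty": -55, "tz": -20, "wx": 0, "wy": 0, "wz": 0},
  {"hand": 60, "tx": 0, "ty": -55, "tz": -20, "wx": 0, "wy": 0, "wz": 0},
  {"hand": 60, "tx": 0, "ty": -55, "tz": 0, "wx": 0, "wy": 0, "wz": 0},
  {"hand": 60, "tx": 0, "ty": 0, "tz": 0, "wx": 0, "wy": 0, "wz": 0},
])

```text
clock: 9.45
eef_pos: [530.1, 153.3, 359.6]
tcp_rot: [-3.14, 0.001, 0.552]
contact_force: [0.6, -0.9, -0.2]
opening: 0.7
grasp_force: 0.0
```

Run:
```python
from h import *
f=imaging.grab_frame("top");np.save("top2.npy",f,allow_pickle=True)
g=imaging.grab_frame("side");np.save("side2.npy",g,allow_pickle=True)
a=cv2.resize(f["image"][130:250,240:400],None,fx=5,fy=5,interpolation=2)
b=cv2.resize(g["image"][140:280,270:420],None,fx=4,fy=4,interpolation=2)
cv2.imwrite("pics/t3.png",a[:,:,::-1]);cv2.imwrite("pics/s3.png",b[:,:,::-1])
```

```text
(no output)
```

View pics/t3.png

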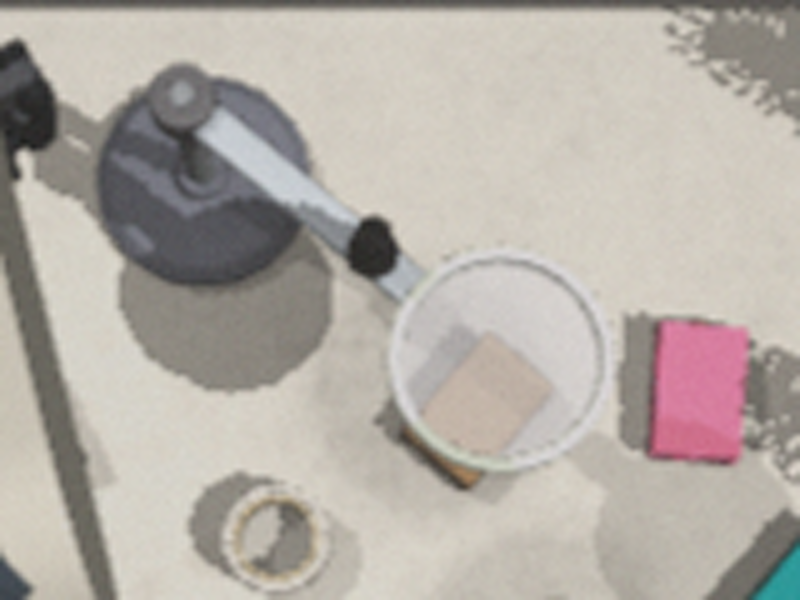

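View pics/s3.png

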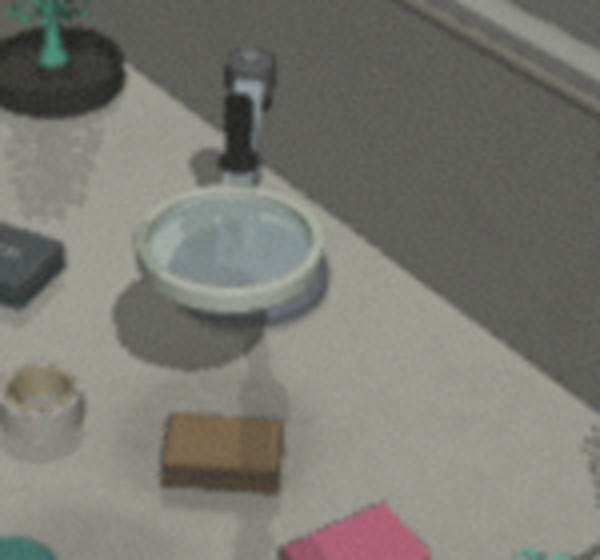

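The top crop shows the ring centre at (500,358), full image (340.0,201.6). The mould is unmoved, with its corners as before. The side ring centre is at full-image (327.8,200.5).

Run:
```python
from h import *
t=np.load("top2.npy",allow_pickle=True).item();s=np.load("side2.npy",allow_pickle=True).item()
m=np.array([497.4,-90.8])
for f,u,v in((t,339.9,201.5),(s,327.6,200.5)):
    p=ray(f,u,v,180)[:2];print(p,np.hypot(*(p-m)))
print(r.sense()["qvel"])
```

```text
[500.93274334 -92.65577645] 3.990511464017769
[499.88350583 -95.47914928] 5.297380410191446
[-0.02984931  0.00870326 -0.01059527 -0.00254547  0.00189002 -0.00014672]
```

```bash
python3 -c "
from rig import r
print(r.sign_off())"
```

```text
the job is handed in; nothing more can be done
None
```

I swung the magnifier arm round by its knob, and the lens now stands about 5 mm from the mould's centre, measured in both cameras. The mould did not move, the gripper is clear of everything, and the job was handed in after about 10 s; `sign_off` gave no verdict back.

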